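Start a candle-holder stem in the thread at the bottom of its ceramic foot

TASK

Assemble the candle holder: take the steel stem from its stand, lower it into the deep hole of the ceramic foot, feel for where the thread at the bottom starts, and screw the stem in clockwise until its round collar is fully home on the rim, upright. Do not force it (press and twist gently, and stop turning once it is home), leave the other pieces where they are, and let go of it at the end.

Things in the scene. Friction and masses are not known exactly. Their poses are not given: they have to be found in the camera images.
- stem: Steel stem, about 0.25 kg, 144 mm long, hanging upright. Origin: centre of the collar's underside; z up its axis. Above it a round collar, 40 mm across, 4 mm thick, then an open square cup, 36 x 36 mm outside, sides square to the stem's x and y, 4 to 44 mm above the origin, 3 mm walls: grip it here. Below: a 14 mm shank with lugs; its pointed nose ends 92.5 mm below the origin
- lugs (a point): Point on the stem's axis, 82 mm below its origin, axes as the stem's. Here three radial stub lugs (5 mm round pins, 120 degrees apart, the first along the stem's +x) reach 13 mm from the axis, 26 mm across in all: they are the stem's thread
- stand: Plywood stand fixed to the bench: a plate 80 x 80 mm on four legs, top 110 mm above the bench, with a round 32 mm hole in the middle in which the stem hangs, its collar resting on the plate. Origin at the bench below the hole
- foot: Ceramic foot: a fluted grey-green block 90 x 90 mm (97 mm over the flutes), 105 mm high, with a round 31 mm hole down its middle, fixed to the bench by a low wooden jig 122 x 122 mm, 28 mm high. Origin at the bench on the hole's axis, z up, x and y square to its sides
- rim (a point): Centre of the hole's mouth on the foot's flat top, 105 mm above the bench; the collar must lie on this face. Lugs standing on the thread's lands: collar 14 mm above the rim. Dropped into the gaps: 4 to 5 mm above. Screwed home: 0
- thread_top (a point): On the hole's axis, 70.5 mm below the rim: top of a fixed ring with a three-start thread. It has a 17 mm hole and three gaps 60 degrees wide, 120 degrees apart, between flat lands with bevelled edges. How the gaps are turned is unknown and differs each time (these axes are only the foot's): feel for it. With the lugs within about 15 degrees of the gaps' middles, light pressure makes the stem drop 9 mm
- thread_floor (a point): On the hole's axis, 79.5 mm below the rim: where the lugs rest once dropped into the gaps. From here turn clockwise seen from above, letting the stem sink: about 5 mm by 60 degrees past the gaps' middles, when the collar meets the rim; firm stop at about 77 degrees: do not twist hard against it. Lugs have 2 mm of play up and down in the groove. Turning back from the gap meets a wall
- bowl: Bystander: cream ceramic bowl 120 mm across, 55 mm high; origin at the centre of its underside. Leave alone
- vase: Bystander: small black vase 110 mm high, 84 mm at its widest; origin at the centre of its underside. Leave alone
- tissue_box: Bystander: cream ceramic tissue box 120 x 150 x 75 mm; origin at the centre of its underside. Leave alone
- cutter: Bystander: black box cutter with closed blade, 150 x 22 x 14 mm, lying flat; origin at the centre of its underside. Leave alone
Things that resemble listed ones, but are neither listed nor needed, are in the scene too. Of the things that look like the stem, the smallest one is meant.

How it is judged:
By the outcome, as a careful person would: the job done as asked, in the order asked, and still so for the second after the job is handed in, with the robot touching nothing.
It also fails if it takes over 54 s, if anything falls off the work surface, if the arm or the gripper's body presses on something with over 40 N, if the wrist force passes 120 N, or if a joint passes its speed limit or range.

ROBOT

A 6-joint arm with a two-finger parallel gripper is mounted at the origin on the work surface. World frame = base frame: x ahead of the robot, y to its left, z up, the work surface at z = 0. Lengths are in m, angles in degrees, forces in N, time in s.
With the tool pointing down it reaches from about 0.4 to 0.825 m from the base axis. Payload 7 kg.
Tool frame: the origin (TCP) lies where the fingers leave the gripper's body, on its centre line; the fingertips stand 66 mm ahead of it and the grasp point (between the pads) lies 47 mm ahead of it; z points along the fingers, y is the direction in which the jaws open and shut (so a half turn about z gives the same grasp; the last joint's range is limited). The gripper opens to 88 mm and grips with 3 to 60 N. Pads are 19 mm wide; open, the fingers measure 130 mm over their backs; the gripper's body (78 mm by 193 mm) begins 47 mm behind the grasp point.
Start: joints at [90.82, 20.546, 0.682, 0, -70.136, -16.507], TCP at [0.183, 0.65, 0.292] pointing down, gripper open.
Joint ranges: [-176.03, 176.03], [-82.01, 121.73], [-58.28, 71.71], [-173.87, 95.51], [-174.79, -0.11], [-173.66, 173.66]. Speed limits (degrees/s): [136.94, 136.94, 172.46, 180, 180, 180].

INTERFACE

Orientations are given as [roll, pitch, yaw] about the fixed x, y, z axes, in that order (R = Rz(yaw) Ry(pitch) Rx(roll)).
In Python, from plant import get_obs, snapshot, close_job gives the robot as it stands.
- The arm moves only by the tool play_rows, never from a script. Its argument "series" is a list of rows, each a list of 5 numbers: the opening in per cent of the stroke, from 0 (shut) to 100 (fully open), then the shift along the tool's x, y, z in m, then the turn about the tool's z in degrees. In form: [[jaw, dx, dy, dz, spin], ...]. A call has 1 to 10 rows; each row is the pose to reach, as a shift and turn from the pose commanded when the call began, along the tool's axes at that moment; what a row does not reach only later rows make up. A row lasts 1/10 s, in which the tool goes at most 50 mm and 8.59 degrees, less where a joint would pass 70% of its speed; a pose out of reach is approached as far as the arm can. A call with a gripper value outside its range is refused whole. The fingers move at their own pace and stop on an object; the grip force is fixed at half the most. Time passes only in rows, so rows that repeat a pose let the fingers close. It gives the time, the measured TCP pose, the force and the opening at its end, in the units of the state.
- get_obs(): the state, without advancing time (a new reading comes with each control period).
- snapshot(name): name is "side" or "top"; returns a dict with "frame" (420x560x3 uint8, red, green, blue), "z_map" (420x560 float32, m along the optical axis (not along the pixel's ray), 0 where there is no reading), "mtx" (3x3 intrinsics, pixels), "camera_from_world" (4x4, takes a point from world to camera coordinates). Camera axes: x right, y up, looking along -z (the intrinsics and any distortion apply to the point x, -y, -z); pixel columns grow to the right and rows downward; lengths in m; the calibration is good to about 2 mm. A picture is of the moment at which its call begins.
- close_job(): hands the job in, once; it reports no verdict.
The state is a dict: "clock": time; "joint_pos": joint angles; "qvel": joint speeds; "tau": joint torques, N m; "tool_pos": TCP position; "orientation": TCP orientation; "force": force on the tool from outside, world axes, zero at the start; "moment": the same for the moment, N m; "opening": finger opening in m.
Only numpy, scipy, OpenCV 4.12 (cv2) and the standard library are available. Lean on these libraries where they do the work, as an engineer would, in place of code of your own. Each camera call takes 0.05 s, during which the arm holds its last target.

## Working session

There is one attempt and no reset: what is moved stays moved. The work goes in short steps, Python scripts to look and compute and a tool call to move; the robot and the scene stay as the last step left them, time stands still between calls to the robot, and variables do not carry over. Pictures are saved under pics/ and viewed, and the job is handed in when it is done.

Besides the shell and the picture viewer there is one more tool, called after "Emit:" in YAML: its name, and indented under it one key for each argument. play_rows: Moves the arm, as the interface text tells. Its arguments: {"type":"object","properties":{"series":{"type":"array"}},"required":["series"]}

```bash
mkdir -p pics; ls
python3 - <<'E'
from plant import get_obs, snapshot
import numpy as np,cv2,pickle
for n in("top","side"):
    s=snapshot(n); pickle.dump(s,open(f"{n}0.pkl","wb"))
    cv2.imwrite(f"pics/{n}0.png",s["frame"][:,:,::-1]); print(s["mtx"],s["camera_from_world"].round(3))
print(get_obs())
E
```

```text
pics
[[414.67076753   0.         285.20484753]
 [  0.         414.67076753 211.62058926]
 [  0.           0.           1.        ]] [[-0.173 -0.985 -0.005  0.079]
 [ 0.965 -0.171  0.201 -0.588]
 [-0.199  0.03   0.98  -1.183]
 [ 0.     0.     0.     1.   ]]
[[403.17186839   0.         278.39639339]
 [  0.         403.17186839 203.46718232]
 [  0.           0.           1.        ]] [[ 0.89  -0.455  0.011 -0.506]
 [ 0.23   0.47   0.852 -0.226]
 [-0.393 -0.756  0.524 -0.99 ]
 [ 0.     0.     0.     1.   ]]
{'clock': 0.1, 'joint_pos': array([ 9.08183657e+01,  2.05874739e+01,  6.40592772e-01, -1.80561321e-02,
       -7.01359931e+01, -1.65058409e+01]), 'qvel': array([-0.04553133,  0.00976993,  0.06790441,  0.07440505,  0.09639451,
       -0.07062519]), 'tau': array([-1.83601682e-03, -5.84164846e+01,  2.93755013e+01,  7.01574907e+00,
        1.01537336e-02, -4.51062726e-05]), 'tool_pos': array([0.18244892, 0.64953271, 0.29132561]), 'orientation': array([ 1.79915718e+02, -7.27240766e-03, -1.56936173e+01]), 'force': array([-0.16310288, -0.17278132, -0.40955211]), 'moment': array([ 0.03309072, -0.04513385, -0.02261328]), 'opening': 0.08773358217628785}
```

View pics/top0.png

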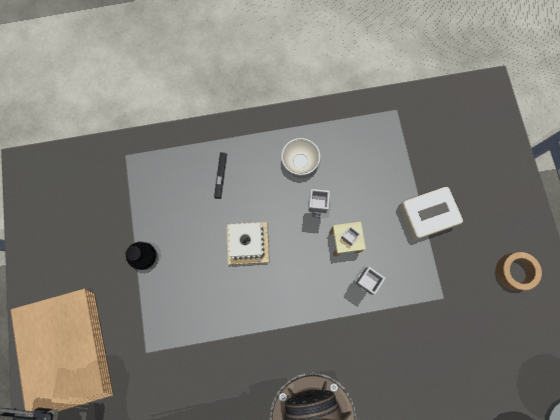

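View pics/side0.png

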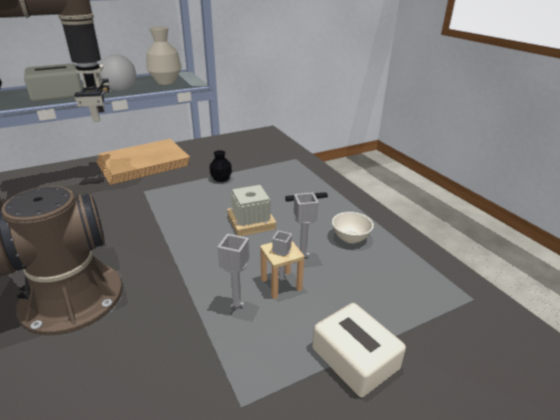

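Three things look like the stem in the top view: (319,200), (370,281), and the one in the yellow stand at (350,237). The stand one looks smallest and hangs in the stand. I'll check it in a crop and measure.

```bash
cat > h.py <<'E'
import numpy as np,cv2,pickle
def cloud(s):
    z=s["z_map"].astype(float);K=s["mtx"];h,w=z.shape
    u,v=np.meshgrid(np.arange(w),np.arange(h))
    P=np.stack([(u-K[0,2])/K[0,0]*z,-(v-K[1,2])/K[1,1]*z,-z,np.ones_like(z)],-1)
    W=P@np.linalg.inv(s["camera_from_world"]).T
    W=W[...,:3]; W[z==0]=np.nan
    return W
def proj(s,p):
    c=s["camera_from_world"]@np.append(p,1);K=s["mtx"]
    return K[0,2]+K[0,0]*c[0]/-c[2],K[1,2]-K[1,1]*c[1]/-c[2]
E
python3 - <<'E'
from h import *
t=pickle.load(open("top0.pkl","rb"));s=pickle.load(open("side0.pkl","rb"))
a=cv2.resize(t["frame"][180:300,220:390],None,fx=4,fy=4,interpolation=cv2.INTER_CUBIC)
b=cv2.resize(s["frame"][170:320,210:340],None,fx=4,fy=4,interpolation=cv2.INTER_CUBIC)
cv2.imwrite("pics/tc.png",a[:,:,::-1]);cv2.imwrite("pics/sc.png",b[:,:,::-1])
W=cloud(t)
for n,(u0,u1,v0,v1) in dict(stand=(328,372,215,260),A=(305,335,183,218),B=(352,388,262,300),foot=(222,275,218,270)).items():
    Q=W[v0:v1,u0:u1].reshape(-1,3);Q=Q[~np.isnan(Q[:,0])]
    print(n,np.histogram(Q[:,2],np.arange(-.01,.25,.01))[0],Q[:,2].max())
    if n=="foot":
        m=Q[abs(Q[:,2]-.105)<.006]
    elif n=="stand":
        m=Q[Q[:,2]>.135]
        mm=Q[abs(Q[:,2]-.11)<.006];print("plate",cv2.minAreaRect(mm[:,:2].astype(np.float32)),len(mm),np.median(mm[:,2]))
    else: m=Q[Q[:,2]>Q[:,2].max()-.02]
    print(cv2.minAreaRect(m[:,:2].astype(np.float32)),len(m),np.median(m[:,2]),np.nanmedian(W[300:330,200:250,2]))
E
```

```text
stand [185 908   5  13   6   6  11   7   7   9   7 207 470  29  19  18  66   0
   0   0   0   0   0   0   0] 0.15915340043285497
plate ((0.4803839325904846, -0.18868358433246613), (0.08064337074756622, 0.08072167634963989), 87.80671691894531) 608 0.1110400028052293
((0.4801093339920044, -0.18850934505462646), (0.03577132150530815, 0.036700524389743805), 40.67595672607422) 91 0.15400277163701692 0.0024311065396869225
A [ 90 486  12   5   3   1   0   0   0   0   0   0   0   1  67 126  35  36
  34  43 107   1   0   0   0] 0.20015090067106578
((0.5850659608840942, -0.11655718088150024), (0.05070510879158974, 0.05166635662317276), 74.36176300048828) 150 0.19266682795830203 0.0024311065396869225
B [144 714   5   0   0   0   0   0   0   0   0   0   0   0  76 151  30  32
  43  45 123   0   0   0   0] 0.19905577433179023
((0.35035526752471924, -0.20885124802589417), (0.05078378692269325, 0.05130862444639206), 44.657047271728516) 171 0.19262293648341844 0.0024311065396869225
foot [180 928  29 293 177  21  26  21  27  22 103 885  33   0   0   0   0   0
   0   0   0   0   0   0   0] 0.11235314582517297
((0.5262273550033569, 0.10390973091125488), (0.09265228360891342, 0.09244893491268158), 84.04883575439453) 908 0.1059364525227009 0.0024311065396869225
```

View pics/tc.png

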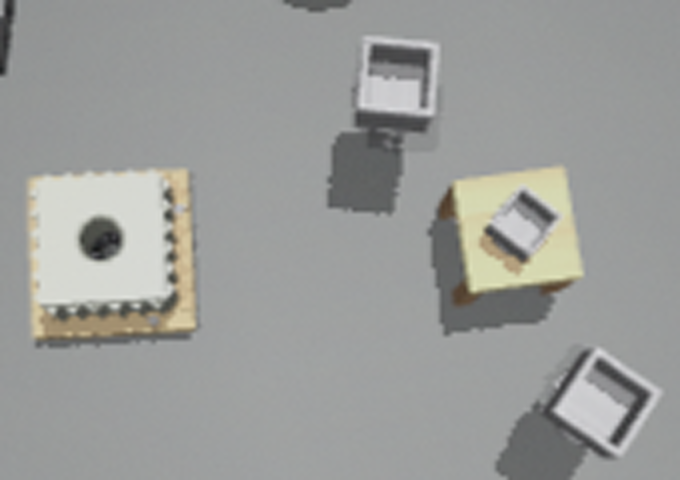

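View pics/sc.png

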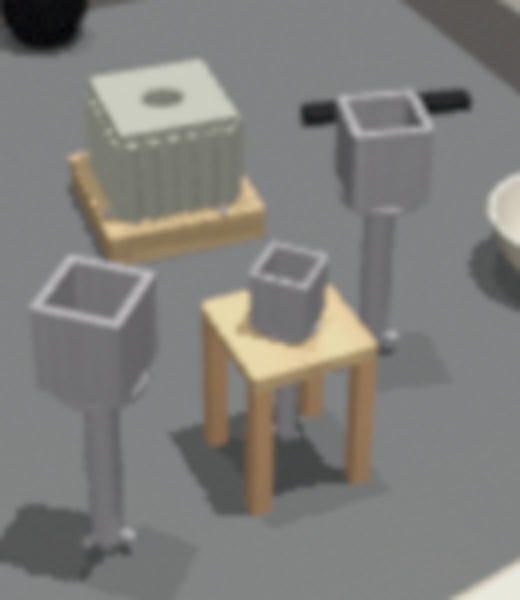

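The crop confirms it: the stand stem's cup measures 36 mm, while the other two measure 51 mm. So the target is the stem at top pixel (350,237). Next I'll refine the hole centre, the cup centre and the angle using both views.

Run:
```python
from h import *
t=pickle.load(open("top0.pkl","rb"));s=pickle.load(open("side0.pkl","rb"))
for nm,S in(("top",t),("side",s)):
    W=cloud(S)
    g=cv2.cvtColor(S["frame"],cv2.COLOR_RGB2GRAY)
    def ray(u,v,z):
        K=S["mtx"];M=np.linalg.inv(S["camera_from_world"])
        d=M[:3,:3]@np.array([(u-K[0,2])/K[0,0],-(v-K[1,2])/K[1,1],-1]);o=M[:3,3]
        return o+d*(z-o[2])/d[2]
    # rectify planes to metric images, 0.5mm/px
    for n,c,z in(("foot",(.526,.104),.105),("cup",(.48,-.1885),.154+.004)):
        N=240;o=np.empty((N,N,2),np.float32)
        for i in range(N):
            for j in range(N):
                o[i,j]=proj(S,np.array([c[0]+(i-N/2)*.0005,c[1]+(j-N/2)*.0005,z]))
        im=cv2.remap(S["frame"],o[...,0],o[...,1],cv2.INTER_CUBIC)
        im=cv2.flip(im,-1) # up=+x, left=+y
        cv2.line(im,(120,0),(120,240),(255,0,0),1);cv2.line(im,(0,120),(240,120),(255,0,0),1)
        cv2.imwrite(f"pics/r_{n}_{nm}.png",cv2.resize(im[:,:,::-1],None,fx=1.6,fy=1.6))
    m=(abs(W[...,2]-.107)<.007)&(np.hypot(W[...,0]-.526,W[...,1]-.104)<.07)
    Q=W[m];print(nm,"foot",cv2.minAreaRect(Q[:,:2].astype(np.float32)),np.median(Q[:,2]))
    m=(W[...,2]>.150)&(np.hypot(W[...,0]-.48,W[...,1]+.1885)<.04)
    Q=W[m];print(nm,"cup",cv2.minAreaRect(Q[:,:2].astype(np.float32)),Q[:,2].max(),len(Q))
    m=(abs(W[...,2]-.111)<.006)&(np.hypot(W[...,0]-.48,W[...,1]+.1885)<.07)
    Q=W[m];print(nm,"plate",cv2.minAreaRect(Q[:,:2].astype(np.float32)),np.median(Q[:,2]))
a=[cv2.imread(f"pics/r_{n}_{m}.png") for n in("foot","cup") for m in("top","side")]
cv2.imwrite("pics/rect.png",cv2.resize(np.vstack([np.hstack(a[:2]),np.hstack(a[2:])]),(600,600)))
```

```text
top foot ((0.5262734889984131, 0.10362199693918228), (0.09173572063446045, 0.09260489046573639), 84.29796600341797) 0.10598938040991335
top cup ((0.4802045226097107, -0.18854282796382904), (0.03590581938624382, 0.036121707409620285), 41.392547607421875) 0.15915340043285497 66
top plate ((0.4803839325904846, -0.18868358433246613), (0.08064337074756622, 0.08072167634963989), 87.80671691894531) 0.11112421522328386
side foot ((0.5226936340332031, 0.1013437807559967), (0.09538622945547104, 0.09087204933166504), 82.63897705078125) 0.10312244695611794
side cup ((0.4773232042789459, -0.19181405007839203), (0.03984531760215759, 0.03663066402077675), 42.320308685302734) 0.1556372467858237 74
side plate ((0.4779525399208069, -0.191758394241333), (0.08370006084442139, 0.08311599493026733), 87.39178466796875) 0.1084385932530656
```

View pics/rect.png

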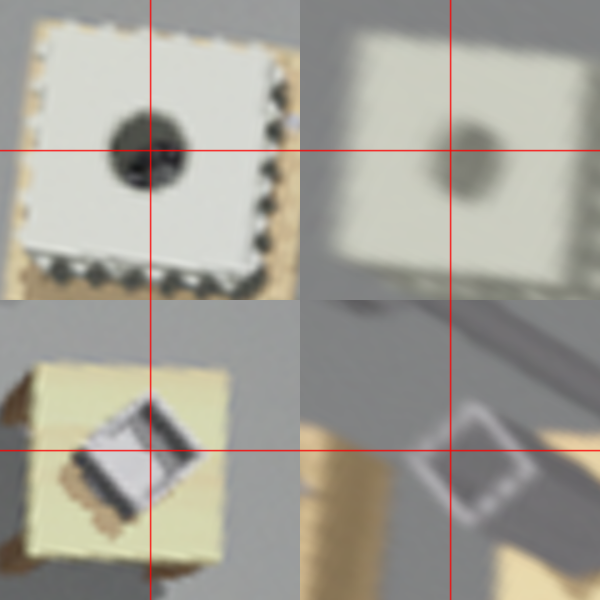

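Emit:
play_rows:
  series:
    - [100,0.36,0.26,0,-30]
    - [100,0.36,0.26,0,-30]
    - [100,0.36,0.26,0,-30]
    - [100,0.36,0.26,0,-30]
    - [100,0.36,0.26,0,-30]
    - [100,0.36,0.26,0,-30]
    - [100,0.36,0.26,0,-30]
    - [100,0.36,0.26,0,-30]
    - [100,0.36,0.26,0,-30]
    - [100,0.36,0.26,0,-30]

```text
clock: 1.1
tool_pos: [0.4608, 0.2983, 0.2919]
orientation: [179.9, 0.0, 14.0]
force: [0.7, 0.6, 0.3]
opening: 0.0871
```

Emit:
play_rows:
  series:
    - [100,-0.1024,0.4775,0,-27]
    - [100,-0.1024,0.4775,0,-27]
    - [100,-0.1024,0.4775,0,-27]
    - [100,-0.1024,0.4775,0,-27]
    - [100,-0.1024,0.4775,0,-27]
    - [100,-0.1024,0.4775,0,-27]
    - [100,-0.1024,0.4775,0,-27]
    - [100,-0.1024,0.4775,0,-27]
    - [100,-0.1024,0.4775,0,-27]
    - [100,-0.1024,0.4775,0,-27]

```text
clock: 2.1
tool_pos: [0.4772, -0.1879, 0.2921]
orientation: [-180.0, 0.0, 41.3]
force: [1.0, 0.2, 0.3]
opening: 0.0877
```

Run:
```python
from plant import get_obs, snapshot
from h import *
o=get_obs();print(o["joint_pos"].round(1),o["tool_pos"],o["orientation"])
s=snapshot("side");pickle.dump(s,open("side1.pkl","wb"))
cv2.imwrite("pics/s1.png",cv2.resize(s["frame"][120:340,180:400],None,fx=2.7,fy=2.7,interpolation=cv2.INTER_CUBIC)[:,:,::-1])
print(get_obs()["tool_pos"])
```

```text
[  0.5   5.2 -19.5  -0.  -65.3 130.8] [ 0.47720267 -0.18785322  0.29209796] [-1.79994252e+02  1.35120742e-03  4.12944127e+01]
[ 0.47727584 -0.19170007  0.29175423]
```

View pics/s1.png

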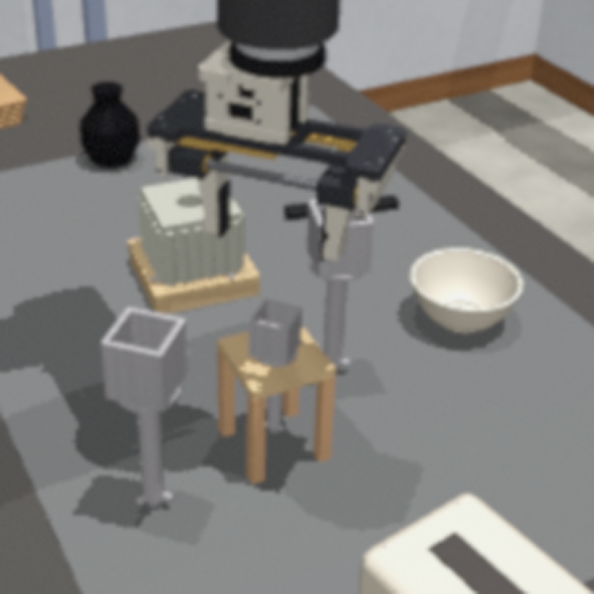

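Run:
```python
from plant import get_obs, snapshot
from h import *
for n in ("side","top"):
    s=snapshot(n) if n=="top" else pickle.load(open("side1.pkl","rb"))
    if n=="top": pickle.dump(s,open("top1.pkl","wb")); cv2.imwrite("pics/t1.png",s["frame"][:,:,::-1])
    W=cloud(s);tp=np.array([.4773,-.1917 if n=="side" else get_obs()["tool_pos"][1]])
    d=W[...,:2]-tp; a=np.radians(41.3)
    X=d@[np.cos(a),np.sin(a)];Y=d@[np.sin(a),-np.cos(a)];Z=W[...,2]
    m=(np.hypot(X,Y)<.12)&(Z>.205)&(Z<.28)
    for lo,hi in((.22,.235),(.235,.25),(.25,.27)):
        for sg in(1,-1):
            k=m&(Z>lo)&(Z<hi)&(sg*Y>0)
            if k.sum():print(n,lo,sg,k.sum(),"X",np.percentile(X[k],[2,50,98]).round(4),"Y",np.percentile(Y[k],[2,50,98]).round(4),"zmin",Z[k].min().round(4))
print(get_obs()["tool_pos"],get_obs()["orientation"])
```

```text
side 0.22 1 25 X [-0.0131 -0.0095  0.0042] Y [0.0425 0.0504 0.0573] zmin 0.2257
side 0.22 -1 33 X [-0.0126 -0.0083  0.0099] Y [-0.0599 -0.0479 -0.0458] zmin 0.225
side 0.235 1 51 X [-0.0131 -0.0094  0.0086] Y [0.0422 0.0522 0.0576] zmin 0.2355
side 0.235 -1 62 X [-0.0119 -0.0089  0.0111] Y [-0.0609 -0.0507 -0.0456] zmin 0.2352
side 0.25 1 78 X [-0.0126 -0.0099  0.0075] Y [0.0419 0.0526 0.0614] zmin 0.2507
side 0.25 -1 87 X [-0.0124 -0.0092  0.0103] Y [-0.0647 -0.0505 -0.046 ] zmin 0.2514
[ 0.47718411 -0.18943161  0.29151054] [-1.79965328e+02  7.89432330e-02  4.10512835e+01]
```

Emit:
play_rows:
  series:
    - [100,0.001,0.002,0.04,0]
    - [100,0.001,0.002,0.075,0]
    - [100,0.001,0.002,0.106,0]
    - [100,0.001,0.002,0.106,0]
    - [100,0.001,0.002,0.106,0]

```text
clock: 2.7
tool_pos: [0.48, -0.1863, 0.1866]
orientation: [-180.0, 0.1, 41.4]
force: [-0.3, -0.0, 0.8]
opening: 0.0876
```

Run:
```python
from plant import get_obs, snapshot
from h import *
s=snapshot("side")
cv2.imwrite("pics/s2.png",cv2.resize(s["frame"][170:310,200:340],None,fx=4,fy=4,interpolation=cv2.INTER_CUBIC)[:,:,::-1])
o=get_obs();print(o["tool_pos"],o["orientation"],o["force"])
```

```text
[ 0.48067926 -0.18636491  0.18753831] [ 1.79928536e+02 -3.53196343e-02  4.13710629e+01] [ 0.38404063 -0.61236843  0.23655774]
```

View pics/s2.png

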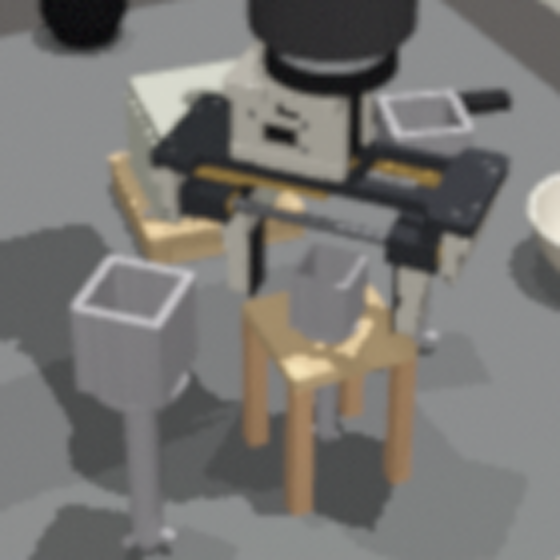

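Emit:
play_rows:
  series:
    - [20,0,0,0,0]
    - [20,0,0,0,0]
    - [20,0,0,0,0]
    - [20,0,0,0,0]
    - [20,0,0,0,0]
    - [20,0,0,0,0]

```text
clock: 3.35
tool_pos: [0.4797, -0.1867, 0.1862]
orientation: [180.0, -0.0, 41.3]
force: [0.2, -0.1, -1.0]
opening: 0.0453
```

Run:
```python
from plant import get_obs
for i in range(3):
    o=get_obs();print(o["tool_pos"],o["orientation"],o["force"],o["moment"],o["opening"])
```

```text
[ 0.47967008 -0.18669698  0.18623664] [ 1.79996809e+02 -2.67254925e-03  4.13098094e+01] [ 0.16736428 -0.10656882 -0.99658098] [-0.10087661 -0.06738343 -0.0261704 ] 0.04532210025112089
[ 0.47967008 -0.18669698  0.18623664] [ 1.79996809e+02 -2.67254925e-03  4.13098094e+01] [ 0.16736428 -0.10656882 -0.99658098] [-0.10087661 -0.06738343 -0.0261704 ] 0.04532210025112089
[ 0.47967008 -0.18669698  0.18623664] [ 1.79996809e+02 -2.67254925e-03  4.13098094e+01] [ 0.16736428 -0.10656882 -0.99658098] [-0.10087661 -0.06738343 -0.0261704 ] 0.04532210025112089
```

Still closing.

Emit:
play_rows:
  series:
    - [20,0,0,0,0]
    - [20,0,0,0,0]
    - [20,0,0,0,0]
    - [20,0,0,0,0]

```text
clock: 3.75
tool_pos: [0.4799, -0.1867, 0.1862]
orientation: [180.0, -0.0, 41.3]
force: [1.0, -0.8, -0.2]
opening: 0.0357
```

Emit:
play_rows:
  series:
    - [20,0,0,-0.02,0]
    - [20,0,0,-0.05,0]
    - [20,0,0,-0.09,0]
    - [20,0,0,-0.125,0]
    - [20,0,0,-0.125,0]
    - [20,0,0,-0.125,0]

```text
clock: 4.35
tool_pos: [0.4795, -0.1864, 0.3112]
orientation: [-180.0, -0.1, 41.3]
force: [-0.0, -0.8, -3.5]
opening: 0.0358
```

Emit:
play_rows:
  series:
    - [20,0.025,-0.021,0,0]
    - [20,0.06,-0.05,0,0]
    - [20,0.098,-0.082,0,0]
    - [20,0.135,-0.113,0,0]
    - [20,0.172,-0.143,0,0]
    - [20,0.205,-0.171,0,0]
    - [20,0.2266,-0.189,0,0]
    - [20,0.2266,-0.189,0,0]
    - [20,0.2266,-0.189,0,0]

```text
clock: 5.25
tool_pos: [0.5243, 0.1054, 0.3091]
orientation: [-179.9, 0.2, 41.4]
force: [-0.1, 0.8, -1.8]
opening: 0.0356
```

Run:
```python
from plant import get_obs, snapshot
from h import *
s=snapshot("side");t=snapshot("top");pickle.dump((s,t),open("p3.pkl","wb"))
cv2.imwrite("pics/s3.png",cv2.resize(s["frame"][80:260,150:350],None,fx=3,fy=3,interpolation=cv2.INTER_CUBIC)[:,:,::-1])
cv2.imwrite("pics/t3.png",cv2.resize(t["frame"][150:330,150:350],None,fx=3,fy=3,interpolation=cv2.INTER_CUBIC)[:,:,::-1])
o=get_obs();print(o["joint_pos"].round(1),o["tool_pos"],o["orientation"],o["force"])
```

```text
[ 32.2   6.7 -15.3  -0.  -68.1  99. ] [0.52451825 0.10424353 0.30994067] [-1.79962122e+02  1.36330687e-01  4.12901979e+01] [ 0.70217324  0.04740838 -2.07829892]
```

View pics/s3.png

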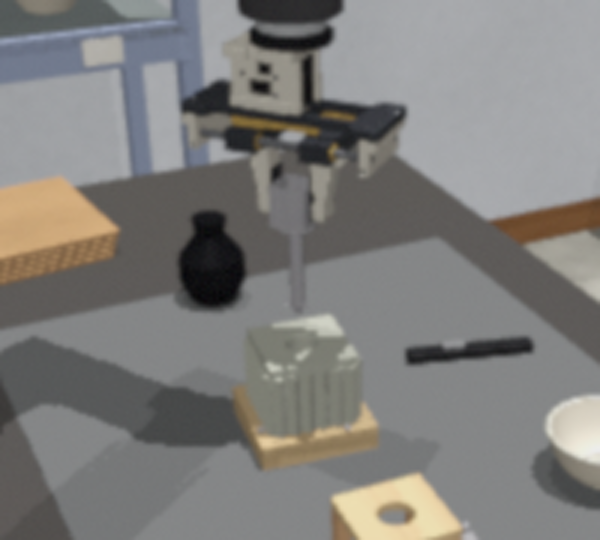

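View pics/t3.png

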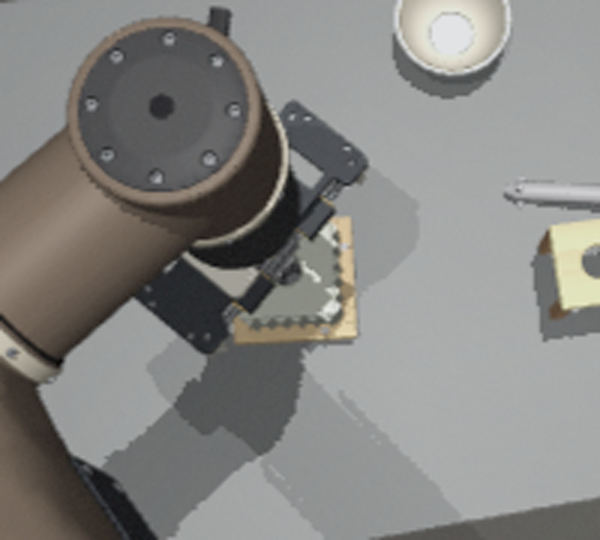

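Run:
```python
from h import *
s,t=pickle.load(open("p3.pkl","rb"))
cv2.imwrite("pics/t3f.png",np.hstack([t["frame"][140:320,250:450],pickle.load(open("top1.pkl","rb"))["frame"][140:320,250:450]])[:,:,::-1].repeat(2,0).repeat(2,1))
cv2.imwrite("pics/s3f.png",s["frame"][:,:,::-1])
```

```text
(no output)
```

View pics/t3f.png

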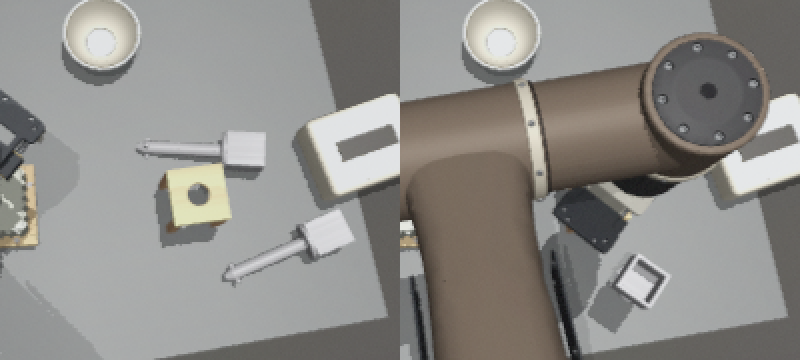

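View pics/s3f.png

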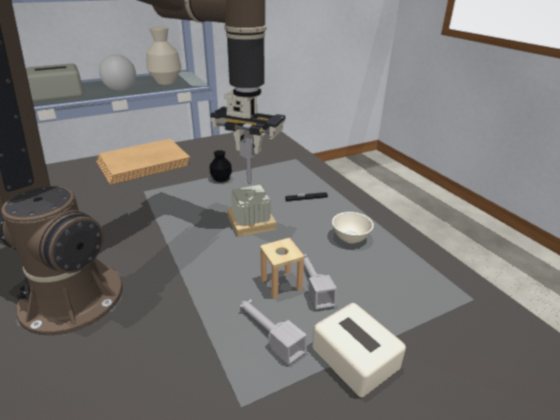

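```bash
cat > cyl.py <<'E'
from h import *
from scipy.optimize import least_squares
def hole(S,c):
    W=cloud(S);m=(abs(W[...,2]-.105)<.008)&(np.hypot(W[...,0]-c[0],W[...,1]-c[1])<.045)
    Q=W[m];A=np.c_[Q[:,:2],np.ones(len(Q))]
    p=np.linalg.lstsq(A,Q[:,2],rcond=None)[0];z=np.median(Q[:,2])
    N=240;ij=np.stack(np.meshgrid(np.arange(N),np.arange(N),indexing="ij"),-1)
    X=c[0]+(ij[...,0]-N/2)*.0004;Y=c[1]+(ij[...,1]-N/2)*.0004
    P=np.stack([X,Y,np.full_like(X,z),np.ones_like(X)],-1)@S["camera_from_world"].T;K=S["mtx"]
    im=cv2.remap(S["frame"],(K[0,2]+K[0,0]*P[...,0]/-P[...,2]).astype(np.float32),(K[1,2]-K[1,1]*P[...,1]/-P[...,2]).astype(np.float32),cv2.INTER_CUBIC)
    g=cv2.cvtColor(im,cv2.COLOR_RGB2GRAY).astype(float)
    # best dark disc r=15.5mm vs ring
    K1=np.zeros((121,121));yy,xx=np.mgrid[-60:61,-60:61];r=np.hypot(xx,yy)*.4
    K1[(r<15.5)]=-1/(r<15.5).sum();k=(r>=15.5)&(r<22);K1[k]=1/k.sum()
    f=cv2.filter2D(g,-1,K1)[70:170,70:170];i,j=np.unravel_index(f.argmax(),f.shape)
    return np.array([X[i+70,j+70],Y[i+70,j+70],z]),f.max()
def shank(S,c,z0,z1,tol=.03):
    W=cloud(S);m=(W[...,2]>z0)&(W[...,2]<z1)&(np.hypot(W[...,0]-c[0],W[...,1]-c[1])<tol)
    Q=W[m];zc=(z0+z1)/2
    M=np.linalg.inv(S["camera_from_world"]);v=M[:2,3]-np.array(c)
    def f(p):
        ax=p[:2]+np.outer(Q[:,2]-zc,p[2:]);return np.hypot(*(Q[:,:2]-ax).T)-.007
    r=least_squares(f,[*(np.median(Q[:,:2],0)-.006*v/np.hypot(*v)),0,0],loss="soft_l1",f_scale=.001)
    return r.x,zc,len(Q),np.abs(r.fun).mean()
E
python3 - <<'E'
from cyl import *
s0=pickle.load(open("side0.pkl","rb"));t0=pickle.load(open("top0.pkl","rb"));s,t=pickle.load(open("p3.pkl","rb"))
print("hole side",hole(s0,(.5227,.1013)),"top",hole(t0,(.526,.104)))
print(shank(s,(.524,.102),.165,.22))
W=cloud(s);m=(np.hypot(W[...,0]-.524,W[...,1]-.102)<.03)&(W[...,2]>.12)
print("zmin nose",np.sort(W[...,2][m])[:5])
E
```

```text
hole side (array([0.5223    , 0.0993    , 0.10311963]), np.float64(49.032295448777354)) top (array([0.5248    , 0.1044    , 0.10595807]), np.float64(120.30134264130332))
(array([0.52121598, 0.10196832, 0.00520027, 0.01058546]), 0.1925, 80, np.float64(0.0013317279831029402))
zmin nose [0.13918998 0.14231468 0.14301322 0.14400358 0.14505967]
```

Emit:
play_rows:
  series:
    - [20,0,0.0015,0.015,0]
    - [20,0,0.0015,0.03,0]
    - [20,0,0.0015,0.04,0]
    - [20,0,0.0015,0.05,0]
    - [20,0,0.0015,0.06,0]
    - [20,0,0.0015,0.07,0]

```text
clock: 5.95
tool_pos: [0.5262, 0.1036, 0.2406]
orientation: [180.0, -0.0, 41.3]
force: [0.2, 0.7, -2.1]
opening: 0.0359
```

Run:
```python
from plant import get_obs, snapshot
from cyl import *
s=snapshot("side");pickle.dump(s,open("s4.pkl","wb"))
cv2.imwrite("pics/s4.png",cv2.resize(s["frame"][100:250,180:330],None,fx=4,fy=4,interpolation=cv2.INTER_CUBIC)[:,:,::-1])
o=get_obs();print(o["tool_pos"],o["orientation"],o["force"],o["moment"])
print(shank(s,(.524,.102),.112,.158,.03))
```

```text
[0.52542333 0.10339023 0.23881311] [-1.79945200e+02  1.16880894e-01  4.12787116e+01] [-0.21934653  0.27218601 -5.03757586] [-0.12258263  0.16797945 -0.01543343]
(array([ 0.52271716,  0.10082391,  0.02066693, -0.02557084]), 0.135, 62, np.float64(0.0013133365014593094))
```

View pics/s4.png

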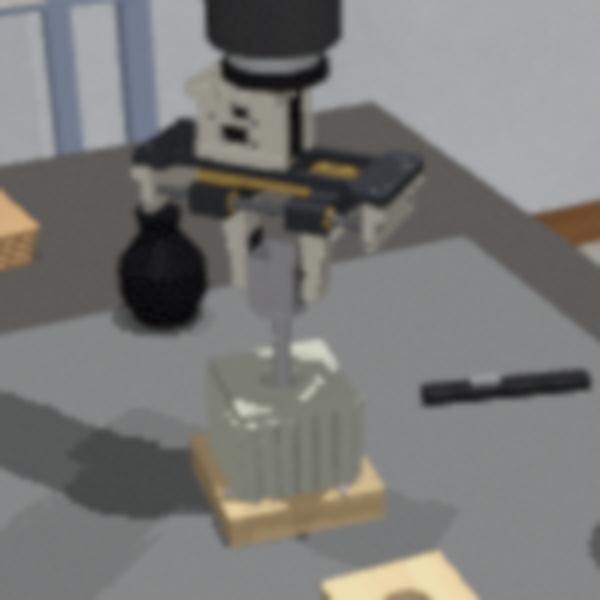

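Emit:
play_rows:
  series:
    - [20,0,0,0.01,0]
    - [20,0,0,0.02,0]
    - [20,0,0,0.03,0]
    - [20,0,0,0.036,0]
    - [20,0,0,0.04,0]
    - [20,0,0,0.043,0]
    - [20,0,0,0.043,0]

```text
clock: 6.7
tool_pos: [0.5261, 0.1038, 0.1979]
orientation: [-180.0, 0.0, 41.3]
force: [-0.2, -0.1, -2.5]
opening: 0.036
```

Free so far. Now press gently in small steps.

Emit:
play_rows:
  series:
    - [20,0,0,0.001,0]
    - [20,0,0,0.002,0]
    - [20,0,0,0.003,0]
    - [20,0,0,0.003,0]
    - [20,0,0,0.003,0]

```text
clock: 7.2
tool_pos: [0.5262, 0.1038, 0.1952]
orientation: [180.0, -0.0, 41.3]
force: [-1.1, -0.2, -2.3]
opening: 0.0358
```

Emit:
play_rows:
  series:
    - [20,0,0,0.001,0]
    - [20,0,0,0.001,0]
    - [20,0,0,0.001,0]

```text
clock: 7.5
tool_pos: [0.5261, 0.1038, 0.1941]
orientation: [-180.0, 0.0, 41.3]
force: [0.2, 0.6, -2.1]
opening: 0.0358
```

Emit:
play_rows:
  series:
    - [20,0,0,0.001,0]
    - [20,0,0,0.001,0]

```text
clock: 7.7
tool_pos: [0.5261, 0.1037, 0.193]
orientation: [-180.0, 0.0, 41.3]
force: [0.2, 1.2, -1.8]
opening: 0.0356
```

Emit:
play_rows:
  series:
    - [20,0,0,0.001,0]
    - [20,0,0,0.001,0]

```text
clock: 7.9
tool_pos: [0.5261, 0.1038, 0.192]
orientation: [-180.0, 0.0, 41.3]
force: [0.7, -0.2, -1.6]
opening: 0.0357
```

Emit:
play_rows:
  series:
    - [20,0,0,0.001,0]
    - [20,0,0,0.001,0]

```text
clock: 8.1
tool_pos: [0.5261, 0.1038, 0.191]
orientation: [-180.0, 0.0, 41.3]
force: [-0.7, 0.1, -2.7]
opening: 0.0359
```

Emit:
play_rows:
  series:
    - [20,0,0,0.001,0]
    - [20,0,0,0.001,0]

```text
clock: 8.3
tool_pos: [0.5261, 0.1037, 0.19]
orientation: [-180.0, 0.0, 41.3]
force: [0.2, 0.2, -1.9]
opening: 0.0361
```

Run:
```python
from plant import get_obs, snapshot
from cyl import *
s=snapshot("side");pickle.dump(s,open("s5.pkl","wb"))
cv2.imwrite("pics/s5.png",cv2.resize(s["frame"][120:240,190:310],None,fx=5,fy=5,interpolation=cv2.INTER_CUBIC)[:,:,::-1])
o=get_obs();print(o["tool_pos"],o["orientation"],o["force"],o["moment"])
```

```text
[0.52610007 0.10373638 0.19007947] [-1.79998810e+02  9.75173954e-03  4.13113805e+01] [-0.09061026 -0.61179561 -2.17922635] [-0.10310802  0.01272131  0.03528306]
```

View pics/s5.png

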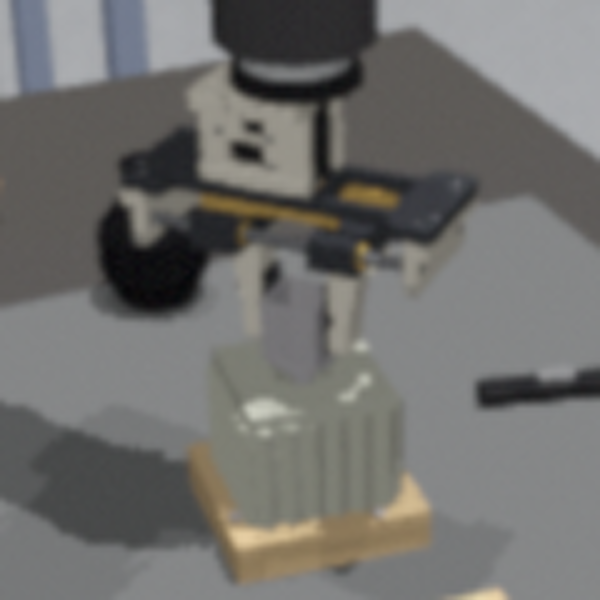

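No contact at the height of the lands (TCP about 0.195), so the lugs seem to be in the gaps already. I'll keep going down gently to find the floor.

Emit:
play_rows:
  series:
    - [20,0,0,0.001,0]
    - [20,0,0,0.002,0]
    - [20,0,0,0.002,0]

```text
clock: 8.65
tool_pos: [0.526, 0.1038, 0.188]
orientation: [-180.0, 0.0, 41.3]
force: [-0.2, 0.4, -2.2]
opening: 0.0356
```

Emit:
play_rows:
  series:
    - [20,0,0,0.001,0]
    - [20,0,0,0.001,0]

```text
clock: 8.85
tool_pos: [0.5261, 0.1038, 0.187]
orientation: [-180.0, 0.0, 41.3]
force: [-0.9, 0.1, -2.6]
opening: 0.0354
```

Emit:
play_rows:
  series:
    - [20,0,0,0.001,0]
    - [20,0,0,0.001,0]

```text
clock: 9.05
tool_pos: [0.5262, 0.1038, 0.1862]
orientation: [180.0, -0.0, 41.3]
force: [-0.5, -0.6, -1.1]
opening: 0.0353
```

Emit:
play_rows:
  series:
    - [20,0,0,0.0005,0]
    - [20,0,0,0.0005,0]

```text
clock: 9.25
tool_pos: [0.5263, 0.1038, 0.186]
orientation: [180.0, -0.0, 41.3]
force: [-0.2, -0.1, 2.0]
opening: 0.0359
```

Emit:
play_rows:
  series:
    - [20,0,0,0.0005,0]
    - [20,0,0,0.0005,0]

```text
clock: 9.45
tool_pos: [0.5264, 0.1039, 0.1858]
orientation: [180.0, -0.0, 41.3]
force: [-1.0, 0.3, 5.7]
opening: 0.0362
```

The floor is at TCP z of about 0.186, so the collar is about 4.8 mm above the rim and the lugs have dropped into the gaps. Now I'll turn clockwise (positive spin) in small steps and watch force and moment.

Emit:
play_rows:
  series:
    - [20,0,0,0,3]
    - [20,0,0,0,6]
    - [20,0,0,0.0003,9]
    - [20,0,0,0.0003,9]

```text
clock: 9.85
tool_pos: [0.5265, 0.1038, 0.1853]
orientation: [180.0, -0.0, 32.3]
force: [-0.5, 0.0, 3.0]
opening: 0.036
```

```bash
cat > o.py <<'E'
from plant import get_obs
o=get_obs();print(o["clock"],o["tool_pos"].round(4),o["orientation"].round(2),o["force"].round(1),o["moment"].round(2))
E
python3 o.py
```

```text
9.85 [0.5265 0.1038 0.1853] [ 1.7998e+02 -4.0000e-02  3.2280e+01] [-0.5  0.   3. ] [-0.33  0.08 -0.03]
```

Emit:
play_rows:
  series:
    - [20,0,0,0.0003,3]
    - [20,0,0,0.0006,6]
    - [20,0,0,0.0008,9]
    - [20,0,0,0.001,12]
    - [20,0,0,0.001,12]

```text
clock: 10.35
tool_pos: [0.5265, 0.104, 0.1842]
orientation: [-180.0, -0.1, 20.4]
force: [0.3, -0.1, 1.3]
opening: 0.0358
```

```bash
python3 o.py
```

```text
10.35 [0.5265 0.104  0.1842] [-1.800e+02 -7.000e-02  2.035e+01] [ 0.3 -0.1  1.3] [-0.02 -0.25 -0.03]
```

Emit:
play_rows:
  series:
    - [20,0,0,0.0003,3]
    - [20,0,0,0.0006,6]
    - [20,0,0,0.0008,9]
    - [20,0,0,0.0011,12]
    - [20,0,0,0.0011,12]

```text
clock: 10.85
tool_pos: [0.5265, 0.1039, 0.1832]
orientation: [-180.0, -0.1, 8.4]
force: [2.1, -0.2, 3.0]
opening: 0.0359
```

```bash
python3 o.py
```

```text
10.85 [0.5265 0.1039 0.1832] [-1.7999e+02 -6.0000e-02  8.4100e+00] [ 2.1 -0.2  3. ] [-0.16 -0.2  -0.06]
```

Emit:
play_rows:
  series:
    - [20,0,0,0.0003,3]
    - [20,0,0,0.0005,6]
    - [20,0,0,0.0008,9]
    - [20,0,0,0.001,12]
    - [20,0,0,0.001,12]

```text
clock: 11.35
tool_pos: [0.5265, 0.1039, 0.1821]
orientation: [-180.0, -0.0, -3.6]
force: [0.4, 0.0, 4.1]
opening: 0.0359
```

```bash
python3 o.py
```

```text
11.35 [0.5265 0.1039 0.1821] [-1.7998e+02 -5.0000e-02 -3.5600e+00] [0.4 0.  4.1] [-0.14 -0.25 -0.01]
```

Emit:
play_rows:
  series:
    - [20,0,0,0.0002,2]
    - [20,0,0,0.0004,5]
    - [20,0,0,0.0006,8]
    - [20,0,0,0.0006,8]

```text
clock: 11.75
tool_pos: [0.5264, 0.1038, 0.1814]
orientation: [-180.0, -0.0, -11.6]
force: [1.3, -1.2, 4.4]
opening: 0.0358
```

```bash
python3 o.py
```

```text
11.75 [0.5264 0.1038 0.1814] [-1.7999e+02 -3.0000e-02 -1.1560e+01] [ 1.3 -1.2  4.4] [-0.32 -0.26 -0.07]
```

Emit:
play_rows:
  series:
    - [20,0,0,0.0002,2]
    - [20,0,0,0.0004,4]
    - [20,0,0,0.0005,6]
    - [20,0,0,0.0005,6]

```text
clock: 12.15
tool_pos: [0.5262, 0.1037, 0.1814]
orientation: [-180.0, -0.0, -17.5]
force: [-2.5, -1.2, 9.6]
opening: 0.0358
```

```bash
python3 o.py
```

```text
12.15 [0.5262 0.1037 0.1814] [-1.800e+02 -2.000e-02 -1.751e+01] [-2.5 -1.2  9.6] [-0.25  0.84 -0.01]
```

Emit:
play_rows:
  series:
    - [20,0,0,0,2]
    - [20,0,0,0,4]
    - [20,0,0,0,4]

```text
clock: 12.45
tool_pos: [0.5261, 0.1035, 0.1814]
orientation: [180.0, -0.0, -21.5]
force: [-1.4, -2.2, 10.8]
opening: 0.0357
```

```bash
python3 o.py
python3 - <<'E'
from plant import snapshot
from cyl import *
s=snapshot("side")
cv2.imwrite("pics/s6.png",cv2.resize(s["frame"][120:240,190:310],None,fx=5,fy=5,interpolation=cv2.INTER_CUBIC)[:,:,::-1])
E
```

```text
12.45 [0.5261 0.1035 0.1814] [ 1.7998e+02 -2.0000e-02 -2.1500e+01] [-1.4 -2.2 10.8] [-0.59  0.88 -0.01]
```

View pics/s6.png

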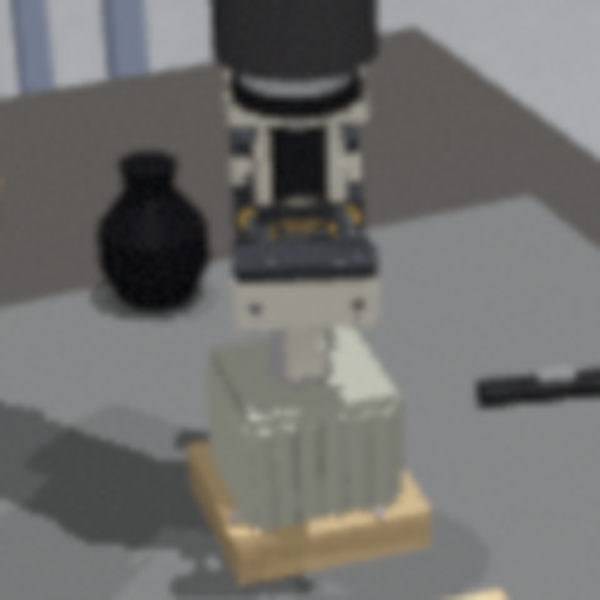

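Emit:
play_rows:
  series:
    - [20,0,0,-0.001,0]
    - [70,0,0,-0.001,0]
    - [70,0,0,-0.001,0]
    - [70,0,0,-0.001,0]
    - [70,0,0,-0.001,0]
    - [70,0,0,-0.001,0]
    - [70,0,0,-0.001,0]

```text
clock: 13.2
tool_pos: [0.5261, 0.1038, 0.1816]
orientation: [180.0, 0.0, -21.7]
force: [-0.6, -0.3, -0.2]
opening: 0.061
```

Emit:
play_rows:
  series:
    - [70,0,0,-0.01,0]
    - [70,0,0,-0.04,0]
    - [70,0,0,-0.08,0]
    - [70,0,0,-0.12,0]
    - [70,0,0,-0.16,0]
    - [70,0,0,-0.16,0]

```text
clock: 13.8
tool_pos: [0.5282, 0.1042, 0.3488]
orientation: [-179.6, -0.5, -21.6]
force: [0.7, -0.2, 0.0]
opening: 0.0615
```

```bash
python3 o.py
python3 - <<'E'
from plant import snapshot
from cyl import *
s=snapshot("side");pickle.dump(s,open("s7.pkl","wb"))
cv2.imwrite("pics/s7.png",cv2.resize(s["frame"][120:240,190:310],None,fx=5,fy=5,interpolation=cv2.INTER_CUBIC)[:,:,::-1])
W=cloud(s);m=(np.hypot(W[...,0]-.5225,W[...,1]-.1005)<.035)&(W[...,2]>.138)&(W[...,2]<.17)
print("cup top z",np.percentile(W[...,2][m],[50,90,99]),cv2.minAreaRect(W[m][:,:2].astype(np.float32)), "(expect .149 less ~.002 side bias)")
E
```

```text
13.8 [0.5282 0.1042 0.3488] [-179.59   -0.46  -21.65] [ 0.7 -0.2  0. ] [0.   0.   0.05]
cup top z [0.14439051 0.14797585 0.14930224] ((0.5221681594848633, 0.10237888991832733), (0.0417550690472126, 0.03575655445456505), 72.73859405517578) (expect .149 less ~.002 side bias)
```

View pics/s7.png

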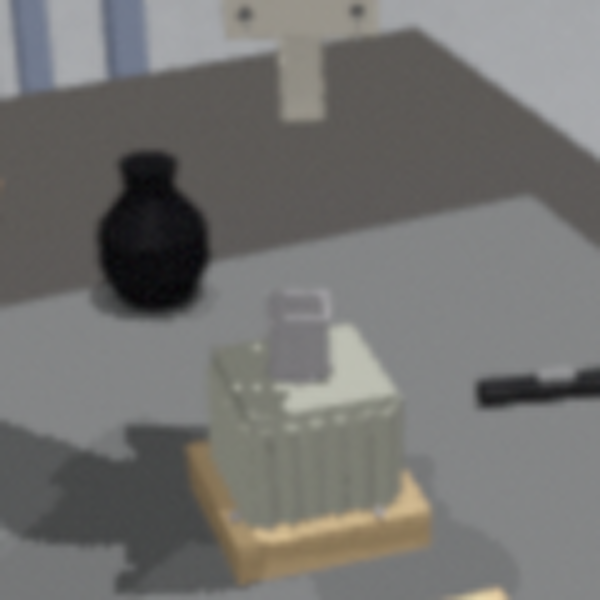

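Run:
```python
from plant import snapshot
from cyl import *
a=pickle.load(open("top0.pkl","rb"));b=snapshot("top");s=pickle.load(open("s7.pkl","rb"))
cv2.imwrite("pics/fin.png",np.hstack([a["frame"][130:330,120:480],b["frame"][130:330,120:480]])[:,:,::-1])
s0=pickle.load(open("side0.pkl","rb"))
for n,(u0,u1,v0,v1) in dict(box=(310,405,305,390),bowl=(330,375,212,245),cutter=(283,330,190,204),vase=(208,233,150,183)).items():
    d=np.abs(s0["frame"][v0:v1,u0:u1].astype(int)-s["frame"][v0:v1,u0:u1]).mean(2);print(n,"mean diff",d.mean().round(1),"frac>40",(d>40).mean().round(3))
```

```text
box mean diff 3.1 frac>40 0.007
bowl mean diff 2.6 frac>40 0.0
cutter mean diff 19.7 frac>40 0.188
vase mean diff 2.0 frac>40 0.0
```

View pics/fin.png

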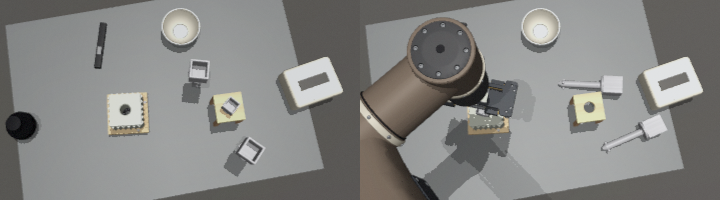

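The listed bystanders have not moved. The cutter's image difference comes from the tall lookalike, which overlapped it in the first picture. The stem is seated and released, so I'm handing in.

```bash
python3 -c "
from plant import close_job;print(close_job())"
```

```text
the job is handed in; nothing more can be done
None
```

The small stem is screwed into the foot with its collar on the rim, released and handed in at about 14 s. However, both larger lookalike stems toppled during the run.

- **Assembly:** I lifted the 36 mm cup stem from its stand and lowered it into the hole. The lugs dropped into the gaps without meeting the lands. The floor was about 4.8 mm above home. I then turned the stem clockwise about 63° while it sank 4.6 mm, until the collar met the rim. I did not drive it to the 77° stop.
- **Forces:** the wrist force stayed at or below about 11 N in the readings I took.
- **Last checks:** the collar stopped within about 0.2 mm of the height expected for home. The cup top read about 0.149 m, and about 0.149 m is expected. The stem looked upright in the side view after release, and the gripper was well clear.
- **Toppled lookalikes:** the two larger stems standing free on the bench fell over between the grasp and the pictures above the foot. They now lie on the bench. The arm showed no contact force in the readings around that time. Their noses stayed about where they were, so they may have tipped over on their own, but I can't rule out a brush by the arm. I did not try to right them.
- **Listed bystanders:** the bowl, vase and tissue box look unmoved in the before/after side views. The automatic check flagged the cutter. I put that down to one lookalike no longer overlapping it in the picture. The arm hid the cutter in the last top view, so I did not check it there.

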